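Press a round flask into the reader cradle and hold it for the reading

ROBOT

A 6-joint arm with a two-finger parallel gripper is mounted at the origin on the work surface. World frame = base frame: x ahead of the robot, y to its left, z up, the work surface at z = 0. Lengths are in m, angles in degrees, forces in N, time in s.
With the tool pointing down it reaches from about 0.3 to 0.875 m from the base axis. Payload 6.4 kg.
Tool frame: the origin (TCP) lies at the very end of the fingers, on their centre line; the grasp point (between the pads) lies 19 mm behind it (tcp_to_grasp is the z of the grasp point in the tool frame, in m); z points along the fingers, y is the line along which they close (so a half turn about z gives the same grasp; the last joint's range is limited). The gripper opens to 85 mm and grips with 20 to 120 N. Pads are 22 mm wide; open, the fingers measure 114 mm over their backs; the gripper's body (76 mm by 85 mm) begins 54 mm behind the grasp point. The pads swing forward as they close: fully open they stand 13 mm farther back than shut.
Start: joints at [-76.965, 10.359, 92.074, -0, 77.567, -11.82], TCP at [0.242, -0.522, 0.231] pointing down, gripper open.
Joint ranges: [-171.53, 171.53], [-51.25, 118.39], [17.06, 147.69], [-65.23, 245.23], [0, 150.52], [-178.68, 178.68]. Speed limits (degrees/s): [147.25, 147.25, 172.46, 180, 180, 180].

INTERFACE

Orientations are given as [roll, pitch, yaw] about the fixed x, y, z axes, in that order (R = Rz(yaw) Ry(pitch) Rx(roll)).
In Python, from rig import * gives the robot as it stands. Calls block until the motion is done:
- reach(position, orientation): joint-space move of the TCP to a pose.
- line_to(position, max_speed=0.15, rot=None): straight line of the TCP; rot=None keeps the orientation; max_speed is the mean speed in m/s.
- goto_joints(angles): joint-space move.
- release() and grab(): open the fingers fully, or close them until they stop; the grip force is fixed at half the most.
- pause(seconds).
- solve_ik(position, orientation): joint angles nearest the present ones, or None.
- sense(): the state.
- capture(name): name is "side" or "top"; returns the picture (480x640x3 uint8, blue, green, red); there is no depth.
- camera_info(name): a dict with "vfov" (degrees; the focal length in pixels is half the picture's height over the tangent of half this angle, whatever the lens; pixels are square), "cx", "cy" (the principal point, pixels), "R" (3x3) and "t" (3): a world point X has camera coordinates R X + t. Camera axes: x right, y down, z forward; pixel columns grow to the right and rows downward; lengths in m; the calibration is good to about 2 mm. A picture is of the moment at which its call begins. camera_info takes no time and is no camera call.
A pose or a line that the arm cannot do raises PlanningError and nothing moves.
- hand_in(): hands the job in; it is judged then, once.
The state is a dict: "clock": time; "joints": joint angles; "joint_velocities": joint speeds; "joint_efforts": joint torques, N m; "tcp_pos": TCP position; "ee_rot": TCP orientation; "ft_force": force on the tool from outside, world axes, zero at the start; "moment": the same for the moment, N m; "finger_gap": finger opening in m; "finger_force": force on a finger pad.
Only numpy, scipy, OpenCV 4.12 (cv2) and the standard library are available. Lean on these libraries where they do the work, as an engineer would, in place of code of your own. Each camera call takes 0.05 s, during which the arm holds its last target. There are 200 camera calls.

TASK

Set the sprung ring cradle upright on the bench midway between the two lens heads of the reader, centred on the line between their lenses, and let go of it. Then take the stoppered round-bottomed flask out of its cork ring, press it upright into the cradle's ring until the spring is fully down, and finish while still holding it down there, as the reading is taken in that position. Do not shift the other glassware and tools on the bench.

Things in the scene. Friction and masses are not known exactly. Their poses are not given: they have to be found in the camera images.
- reader_mid (a point): Point on the bench surface exactly midway between the reader's two heads, below the lens line: the cradle's centre belongs here. y axis: along the lens line, towards one of the heads. x axis: across it, towards the rail.
- reader: The reader, fixed: two white heads (60 x 50 mm, 112 mm tall) facing each other. In the axes of reader_mid (same origin): heads' faces at y = +85 and -85 mm, black lens barrels (34 mm across, centre 84 mm up) in to y = +70 and -70 mm, an aluminium rail 10 mm high joining them at x = 70 to 94 mm. The gap is open on the -x side.
- cradle_grip (a point): The sprung ring cradle, loose, 0.3 to 0.65 kg, round about its vertical z axis: a steel base disc 90 mm across and 10 mm high, a fixed aluminium sleeve 56 mm across from 10 to 48 mm above the bench (grip it here), and above it the sprung ring. This point is on the axis, 36 mm above the underside.
- ring_top (a point): Centre of the upper rim of the cradle's sprung ring (outside 48 mm, hole 38 mm across, ring 12 mm deep, open below). 74 mm above the cradle's underside when free, 60 mm when fully pressed. A flask seated in it has its bulb centre 23 mm above this point. z axis up.
- cradle_ring (a joint): How far the sprung ring is pushed down, in m: 0 free, 0.014 fully down at its stop. It starts to give at 4 N and needs 12 N at the stop; it springs back when released, and the flask's weight alone does not move it.
- flask_bulb (a point): Stoppered round-bottomed amber flask, loose, 0.1 to 0.2 kg, bottom-heavy; this point is the centre of its round bulb (60 mm across). Neck 22 mm across from 27 to 66 mm above this point, then a white stopper 25 mm across up to 78 mm above it. z axis: up along the neck. At the start it stands in its cork ring.
- flask_neck (a point): The place to grip the flask: on the axis of its neck, 48 mm above the bulb centre.
- stand: Fixed cork ring in which the flask starts, 84 mm across, 30 mm high, hole 48 mm; origin at the centre of its underside.
- conical: Not part of the job, leave it: conical glass flask, 80 mm wide, 108 mm tall; origin at its underside.
- beaker: Not part of the job, leave it: open clear beaker, 68 mm wide, 85 mm tall; origin at its underside.
- jar: Not part of the job, leave it: small white jar with a cap, 48 mm wide, 60 mm tall; origin at its underside.
- reagent: Not part of the job, leave it: amber bottle with black cap, 64 mm wide, 150 mm tall; origin at its underside.
- pipette: Not part of the job, leave it: pipette lying on the bench along its x axis, about 210 mm long, 26 mm high; origin at its underside.

How it is judged (in metres and radians):
On the way, in this order (a step that is already met when the one before it is completed fails the run):
1. the cradle stands upright on the bench midway between the heads (its axis within 10 mm) and has been let go (horizontal distance between cradle_grip and reader_mid below 0.01 m and angle between cradle_grip's own z axis and vertical below 0.06 rad and height (world z) of cradle_grip below 0.039 m and linear speed of cradle below 0.02 m/s and contact force between the fingers and cradle below 0.1 N), for 0.2 s.
2. the flask is lifted clear of its cork ring (z of flask_bulb in the frame of stand above 0.075 m and contact force between flask and stand below 0.05 N and contact force between the fingers and flask above 0.5 N), for 0.1 s.
At the end, for the whole second after the job is handed in: The flask, still held, at rest, upright within 8 degrees and centred in the ring within 4 mm, presses the ring down at least 11 of 14 mm with over 6 N; no finger on the cradle, which stands upright on the bench, its axis within 12 mm of the midpoint between the heads (value of joint cradle_ring above 0.011 m and contact force between flask and cradle above 6 N and contact force between the fingers and flask above 3 N and contact force between the fingers and cradle below 0.5 N and horizontal distance between flask_bulb and ring_top below 0.004 m and z of flask_bulb in the frame of ring_top between 0.018 and 0.028 m and angle between flask_bulb's own z axis and vertical below 0.15 rad and horizontal distance between cradle_grip and reader_mid below 0.012 m and angle between cradle_grip's own z axis and vertical below 0.06 rad and height (world z) of cradle_grip below 0.039 m and linear speed of flask below 0.02 m/s); the arm keeps its last pose, push and grip.
It fails at once if another thing on the bench is shifted by more than 25 mm or knocked over (conical) (distance of conical from where it was at the start of the episode above 0.025 m or angle between conical's own z axis and vertical above 0.5 rad).
It fails at once if another thing on the bench is shifted by more than 25 mm or knocked over (beaker) (distance of beaker from where it was at the start of the episode above 0.025 m or angle between beaker's own z axis and vertical above 0.5 rad).
It fails at once if another thing on the bench is shifted by more than 25 mm or knocked over (jar) (distance of jar from where it was at the start of the episode above 0.025 m or angle between jar's own z axis and vertical above 0.5 rad).
It fails at once if another thing on the bench is shifted by more than 25 mm or knocked over (reagent) (distance of reagent from where it was at the start of the episode above 0.025 m or angle between reagent's own z axis and vertical above 0.5 rad).
It fails at once if another thing on the bench is shifted by more than 25 mm or knocked over (pipette) (distance of pipette from where it was at the start of the episode above 0.025 m).
It also fails if it takes over 64 s, if anything falls off the work surface, if the arm or the gripper's body presses on something with over 40 N, if the wrist force passes 120 N, or if a joint passes its speed limit or range.

## Working session

There is one attempt and no reset: what is moved stays moved. The work goes in short steps, each a Python script; the robot and the scene stay as the last script left them, time stands still between calls to the robot, and variables do not carry over. Pictures are saved under pics/ and viewed, at most 10 in all, crops included, and the job is handed in when it is done.

```bash
ls; mkdir -p pics; python3 - <<'E'
from rig import *
import cv2
for n in("side","top"):
    cv2.imwrite(f"pics/{n}0.png",capture(n)); i=camera_info(n); print(n,i)
s=sense(); print(s)
E
```

```text
pics
side {'vfov': 52.744823243795764, 'cx': 320.3541526111161, 'cy': 238.61351773328096, 'R': array([[-0.94559874, -0.32434203,  0.0254022 ],
       [-0.19126341,  0.4910551 , -0.84987246],
       [ 0.26317548, -0.80849684, -0.52637584]]), 't': array([0.51877906, 0.1722758 , 1.14155535])}
top {'vfov': 57.07020707526224, 'cx': 324.23726882083605, 'cy': 236.2138497337956, 'R': array([[-0.00935022, -0.99993549, -0.00644915],
       [-0.9874653 ,  0.01024944, -0.15750312],
       [ 0.15755906,  0.00489563, -0.98749743]]), 't': array([0.01985899, 0.57624938, 1.02231259])}
{'clock': 0.1, 'joints': array([-7.69637626e+01,  1.03976068e+01,  9.21252755e+01, -7.45478670e-04,
        7.75685572e+01, -1.18185369e+01]), 'joint_velocities': array([-0.04911887, -0.14395252, -0.17682875,  0.04268702,  0.03511158,
       -0.06831929]), 'joint_efforts': array([ 5.44780255e-05, -4.45882237e+01, -3.52239203e+01, -2.89629133e-04,
        4.09232540e-03, -7.43180152e-06]), 'tcp_pos': array([ 0.24159595, -0.52123474,  0.23048004]), 'ee_rot': array([-1.79910350e+02, -1.80156562e-02,  2.48549213e+01]), 'ft_force': array([-0.4281189 , -0.60256283,  0.18154747]), 'moment': array([-0.02158089,  0.04232435, -0.05116953]), 'finger_force': 0.0, 'finger_gap': 0.08503597135956277}
```

View pics/side0.png

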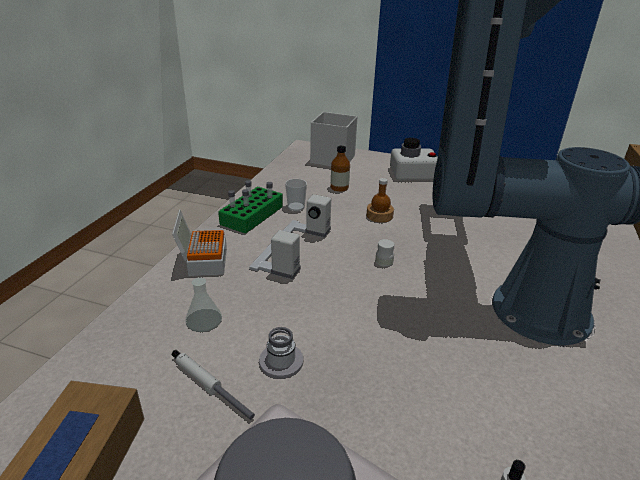

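View pics/top0.png

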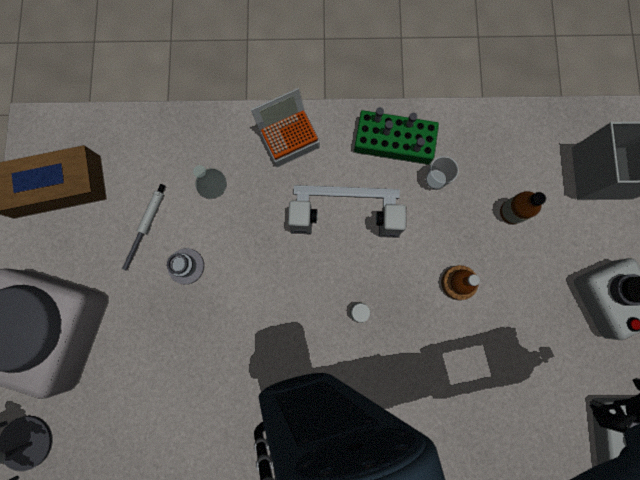

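The overviews show the cradle at top-view (185,266) and side-view (280,355). The reader heads are at top (300,216) and (394,220), and the flask in its cork ring is at top (461,282) and side (380,205). Next I'll zoom in for exact pixels.

```bash
cat > h.py <<'E'
import numpy as np, cv2
from rig import *
def proj(n,P):
    i=camera_info(n); f=240/np.tan(np.radians(i['vfov']/2)); c=np.atleast_2d(P)@np.array(i['R']).T+i['t']
    return np.c_[i['cx']+f*c[:,0]/c[:,2], i['cy']+f*c[:,1]/c[:,2]]
def ray(n,u,v,z):
    i=camera_info(n); f=240/np.tan(np.radians(i['vfov']/2)); R=np.array(i['R'])
    o=-R.T@i['t']; d=R.T@np.array([(u-i['cx'])/f,(v-i['cy'])/f,1]); return o+d*(z-o[2])/d[2]
def circ(c,r,z):
    a=np.linspace(0,2*np.pi,40); return np.c_[c[0]+r*np.cos(a),c[1]+r*np.sin(a),0*a+z]
def draw(img,n,P,col,s,x0,y0):
    q=((proj(n,P)-[x0,y0]+.5)*s-.5)
    cv2.polylines(img,[np.round(q*8).astype(np.int32)],False,col,1,cv2.LINE_AA,3)
def crop(img,x0,y0,w,h,s): return cv2.resize(img[y0:y0+h,x0:x0+w],None,fx=s,fy=s,interpolation=cv2.INTER_CUBIC)
E
cat > ov.py <<'E'
from h import *
import sys
def overlay(cr,rd,yaw,fl,tag,top=None,side=None):
    R=np.array([[np.cos(yaw),-np.sin(yaw)],[np.sin(yaw),np.cos(yaw)]])
    box=lambda a,b,c,d,z: np.c_[np.array([[a,c],[b,c],[b,d],[a,d],[a,c]])@R.T+rd,np.full(5,z)]
    top=cv2.imread('pics/top0.png') if top is None else top; side=cv2.imread('pics/side0.png') if side is None else side
    def curves(img,n,s,x0,y0):
        for r,z in((.045,0),(.045,.01),(.024,.074)): draw(img,n,circ(cr,r,z),(0,255,255),s,x0,y0)
        for sg in(1,-1):
            for z in(0,.112): draw(img,n,box(-.03,.03,sg*.085,sg*.135,z),(0,255,0),s,x0,y0)
            a=np.linspace(0,6.3,30); p=np.c_[.017*np.cos(a),0*a+sg*.07]@R.T+rd
            draw(img,n,np.c_[p,.084+.017*np.sin(a)],(255,0,255),s,x0,y0)
        draw(img,n,box(.07,.094,-.1,.1,.01),(255,255,0),s,x0,y0)
        for r,z in((.042,0),(.042,.03)): draw(img,n,circ(fl[:2],r,z),(0,255,255),s,x0,y0)
        for z in(66,78): draw(img,n,circ(fl[:2],.0125,fl[2]+z/1000),(255,0,0),s,x0,y0)
    T=[]
    for nm,img,n,(x0,y0,w,h,s) in(('a',top,'top',(140,230,90,70,4)),('b',top,'top',(280,170,135,75,4)),('c',top,'top',(430,250,60,60,4)),
        ('d',side,'side',(250,320,60,64,4)),('e',side,'side',(245,185,95,96,4)),('f',side,'side',(355,170,50,60,4))):
        c=crop(img,x0,y0,w,h,s); curves(c,n,s,x0,y0); T.append(c)
    def row(L):
        H=max(i.shape[0] for i in L); return np.hstack([cv2.copyMakeBorder(i,0,H-i.shape[0],0,0,0) for i in L])
    a,b=row(T[:2]),row(T[2:]) # fit to 1060 wide -> scale
    W=max(a.shape[1],b.shape[1]); p=lambda i:cv2.copyMakeBorder(i,0,0,0,W-i.shape[1],0)
    o=np.vstack([p(a),p(b)]); o=cv2.resize(o,None,fx=min(1,800/W,600/o.shape[0]),fy=min(1,800/W,600/o.shape[0]),interpolation=cv2.INTER_AREA)
    cv2.imwrite(f'pics/{tag}.png',o)
if __name__=='__main__':
    cr=ray('top',185.5,266.5,.005)[:2]; h1=ray('top',299.5,217,.112)[:2]; h2=ray('top',395,220,.112)[:2]
    # stand: top outline centre
    st=ray('top',460.5,283,.02)[:2]; rd=(h1+h2)/2; d=h1-h2; yaw=np.arctan2(-d[0],d[1])
    bz=.03+np.sqrt(.03**2-.024**2)
    print(cr,h1,h2,np.linalg.norm(d),rd,np.degrees(yaw),st,bz)
    overlay(cr,rd,yaw,[*st,bz],'ov0')
E
python3 ov.py
```

```text
[0.5101075  0.36068611] [0.61087584 0.06994008] [ 0.60158194 -0.14774511] 0.2178834956125934 [ 0.60622889 -0.03890251] -2.4447132111908565 [ 0.46182787 -0.31610584] 0.048
```

View pics/ov0.png

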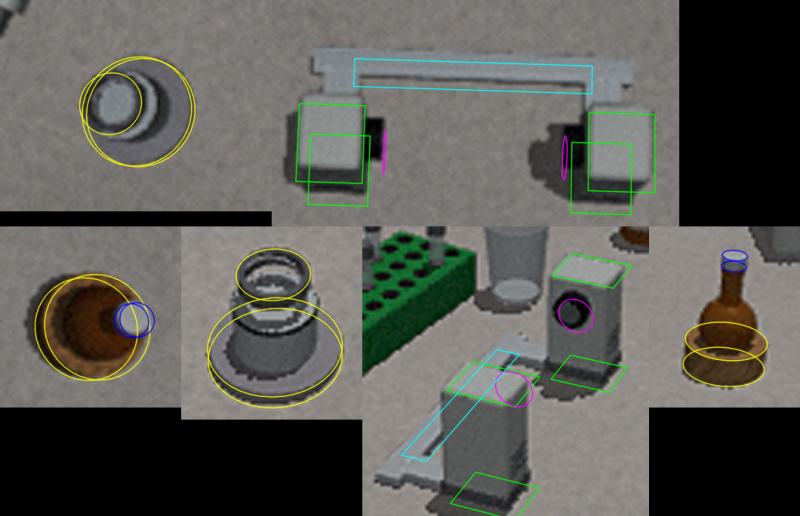

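The overlay fits the cradle and flask to within about 2 mm. The reader model sits about 3 image px too low in the top view, so it needs roughly +7 mm in x. I'll refine it from the thresholded bright head tops.

```bash
cat > rd.py <<'E'
from h import *
from ov import overlay
g=cv2.cvtColor(cv2.imread('pics/top0.png'),cv2.COLOR_BGR2GRAY)
r={}
for th in(145,155):
    n,l,st,ce=cv2.connectedComponentsWithStats((g>th).astype(np.uint8))
    for k in range(1,n):
        if st[k,4]>25 and 270<ce[k,0]<490 and 170<ce[k,1]<300: print(th,ce[k].round(1),st[k],cv2.minAreaRect(np.argwhere(l==k)[:,::-1].astype(np.float32)))
E
python3 rd.py; python3 - <<'E'
from ov import *
rd=np.array([.6128,-.0385]); overlay(np.array([.5105,.3595]),rd,np.radians(-2.44),[.4618,-.3164,.048],'ov1')
E
```

```text
145 [397.6 222.5] [391 218  13  10  42] ((397.0, 222.5), (9.0, 12.0), 90.0)
145 [473.2 281.1] [470 277   9   8  31] ((473.25006103515625, 280.7500305175781), (8.485280990600586, 4.949747562408447), 45.0)
```

View pics/ov1.png

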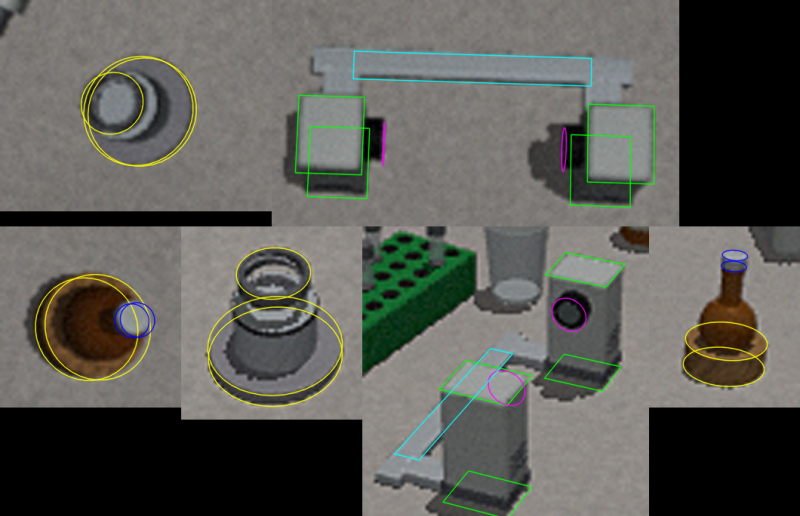

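The reader now fits, with reader_mid at about (0.613, -0.038) and yaw -2.4°. The cradle is at (0.511, 0.360) and the flask at (0.462, -0.316). I'll pick up the cradle.

```bash
python3 - <<'E'
from h import *
o=[180,0,87.6]; c=np.array([.5105,.360])
def st(m): s=sense(); print(m,round(s['clock'],2),s['tcp_pos'].round(4),s['ee_rot'].round(2),s['ft_force'].round(1),round(s['finger_gap'],4),round(s['finger_force'],1))
reach([*c,.2],o); st('above')
line_to([*c,.06],.15); line_to([*c,.018],.06); st('down')
grab(); st('grab')
line_to([*c,.03],.05); st('lift'); line_to([*c,.19],.15); st('up')
cv2.imwrite('pics/side1.png',capture('side')); cv2.imwrite('pics/top1.png',capture('top'))
a=crop(cv2.imread('pics/side1.png'),200,180,200,220,2); b=crop(cv2.imread('pics/top1.png'),90,170,200,220,2); cv2.imwrite('pics/c1.png',np.hstack([a,b]))
E
```

```text
above 3.33 [0.511  0.3593 0.2   ] [1.7999e+02 1.0000e-02 8.7530e+01] [ 0.5  0.6 -0.7] 0.0854 0.0
down 5.26 [0.5107 0.3601 0.0182] [ 1.7998e+02 -1.0000e-02  8.7600e+01] [-0.1 -0.6 -0.3] 0.0856 0.0
grab 5.65 [0.5114 0.3603 0.019 ] [ 1.799e+02 -5.000e-02  8.760e+01] [ 0.9 -0.3  5.2] 0.0545 64.8
lift 6.04 [0.5102 0.3599 0.0298] [-1.7998e+02  1.0000e-02  8.7600e+01] [-0.1  0.9 -5.2] 0.0546 64.1
up 7.26 [0.5097 0.3596 0.1885] [-1.7987e+02  7.0000e-02  8.7600e+01] [-0.1 -0.8 -5.4] 0.0543 64.1
```

View pics/c1.png

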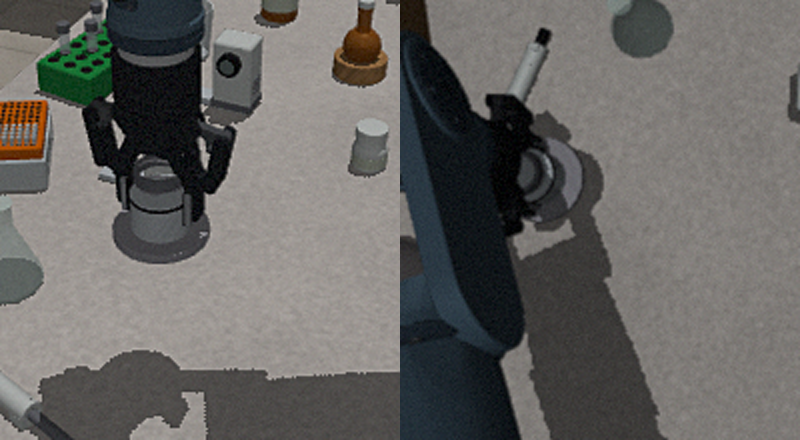

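The cradle is held upright in the sleeve grip. Next I'll carry it over to the reader and place it.

```bash
python3 - <<'E'
from h import *
from ov import overlay
o=[180,0,87.6]; c=np.array([.613,-.038])
def st(m): s=sense(); print(m,round(s['clock'],2),s['tcp_pos'].round(4),s['ft_force'].round(1),round(s['finger_gap'],4),round(s['finger_force'],1)); return s
line_to([*c,.19],.2); st('over'); line_to([*c,.045],.12); line_to([*c,.024],.05)
f0=st('near')['ft_force'][2]
z=.024
while z>.014:
    z-=.0015; line_to([*c,z],.03); f=sense()['ft_force'][2]
    if f-f0>4: break
st('down'); release(); pause(.3); st('rel')
line_to([*c,.10],.1); line_to([*c,.19],.15); st('up')
f=np.array([.4618,-.3164])
reach([*f,.2],[180,0,55]); st('flask')
cv2.imwrite('pics/side2.png',capture('side')); cv2.imwrite('pics/top2.png',capture('top'))
rd=np.array([.613,-.038])
# overlay crops of the reader gap
yaw=np.radians(-2.44); R=np.array([[np.cos(yaw),-np.sin(yaw)],[np.sin(yaw),np.cos(yaw)]]); out=[]
for n,(x0,y0,w,h,s) in(('top',(285,165,130,90,3)),('side',(235,180,110,110,4))):
    i=crop(cv2.imread(f'pics/{n}2.png'),x0,y0,w,h,s); i=i
    for r,z in((.045,.0),(.045,.01),(.024,.074)): draw(i,n,circ(rd,r,z),(0,255,255),s,x0,y0)
    for sg in(1,-1): draw(i,n,np.c_[np.array([[-.03,.085],[.03,.085],[.03,.135],[-.03,.135],[-.03,.085]])*[1,sg]@R.T+rd,np.full(5,.112)],(0,255,0),s,x0,y0)
    out.append(cv2.copyMakeBorder(i,0,440-i.shape[0],0,0,0))
i=np.hstack(out); k=800/i.shape[1]; cv2.imwrite('pics/c2.png',cv2.resize(i,None,fx=min(1,k),fy=min(1,k),interpolation=cv2.INTER_AREA))
E
```

```text
over 9.57 [ 0.6129 -0.0371  0.19  ] [ 0.2  1.1 -5.5] 0.0545 64.1
near 11.49 [ 0.6127 -0.0379  0.0235] [-0.1 -0.8 -4.6] 0.0544 64.1
down 12.49 [ 0.6131 -0.038   0.019 ] [-4.6  0.9  6.1] 0.0542 64.6
rel 13.21 [ 0.613 -0.038  0.018] [ 0.3 -0.8  0.2] 0.0853 0.0
up 14.93 [ 0.6123 -0.0378  0.1888] [-0.2  0.3 -0. ] 0.0853 0.0
flask 16.13 [ 0.4623 -0.3155  0.1997] [ 0.3 -0.5  0.5] 0.0855 0.0
```

View pics/c2.png

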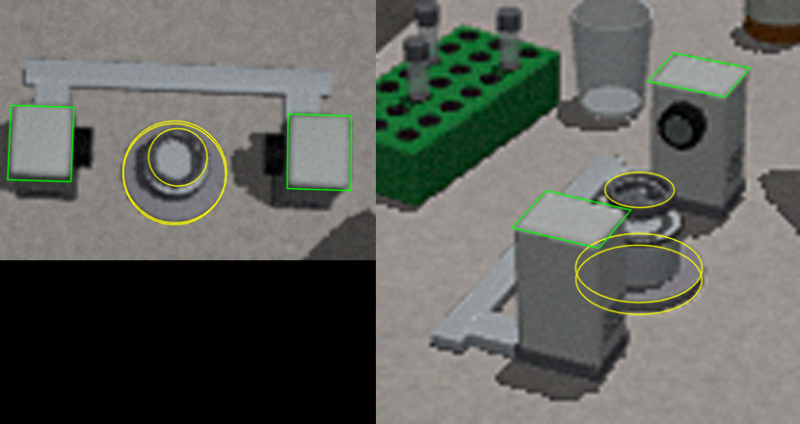

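The cradle stands midway between the heads, with its ring about 1 mm from the model outline, roughly (0.612, -0.037). Now I'll grasp the flask and bring it above the ring.

```bash
python3 - <<'E'
from h import *
f=np.array([.4620,-.3164]); c=np.array([.612,-.037])
def st(m): s=sense(); print(m,round(s['clock'],2),s['tcp_pos'].round(4),s['ee_rot'].round(2),s['ft_force'].round(1),round(s['finger_gap'],4),round(s['finger_force'],1)); return s
line_to([*f,.12],.12); line_to([*f,.079],.06); st('down')
grab(); st('grab')
line_to([*f,.10],.04); st('lift'); line_to([*f,.25],.15); pause(.2); st('up')
line_to([*c,.25],.15,rot=[180,0,87.6]); line_to([*c,.155],.1); pause(.3); s=st('over')
p=s['tcp_pos']; b=p+[0,0,-.029]; out=[]
for n,(x0,y0,w,h,s) in(('top',(300,150,95,100,4)),('side',(255,130,100,125,4))):
    im=capture(n); cv2.imwrite(f'pics/{n}3.png',im); i=crop(im,x0,y0,w,h,s)
    draw(i,n,circ(c,.024,.074),(0,255,255),s,x0,y0); draw(i,n,circ(c,.019,.074),(0,255,255),s,x0,y0)
    draw(i,n,circ(b,.030,b[2]),(0,255,0),s,x0,y0)
    a=np.linspace(0,6.3,40); R=camera_info(n)['R']; draw(i,n,b+.03*(np.cos(a)[:,None]*R[0]+np.sin(a)[:,None]*R[1]),(255,0,255),s,x0,y0)
    out.append(cv2.copyMakeBorder(i,0,500-i.shape[0],0,0,0))
cv2.imwrite('pics/c3.png',np.hstack(out))
E
```

```text
down 17.88 [ 0.4622 -0.3166  0.0791] [179.99   0.    55.  ] [ 0.3 -0.2  0.2] 0.0856 0.0
grab 18.51 [ 0.462  -0.3164  0.0792] [180.   0.  55.] [-0.8  0.8  2.8] 0.0217 58.4
lift 19.18 [ 0.462  -0.3164  0.1001] [179.99   0.    55.  ] [-0.7  0.4 -2.1] 0.0213 58.6
up 20.53 [ 0.4617 -0.3161  0.249 ] [-1.799e+02 -2.000e-02  5.500e+01] [ 0.3 -0.  -1.7] 0.0217 58.6
over 24.2 [ 0.6123 -0.037   0.1555] [1.7995e+02 1.0000e-02 8.7600e+01] [ 0.4 -0.5 -1.4] 0.0214 58.6
```

View pics/c3.png

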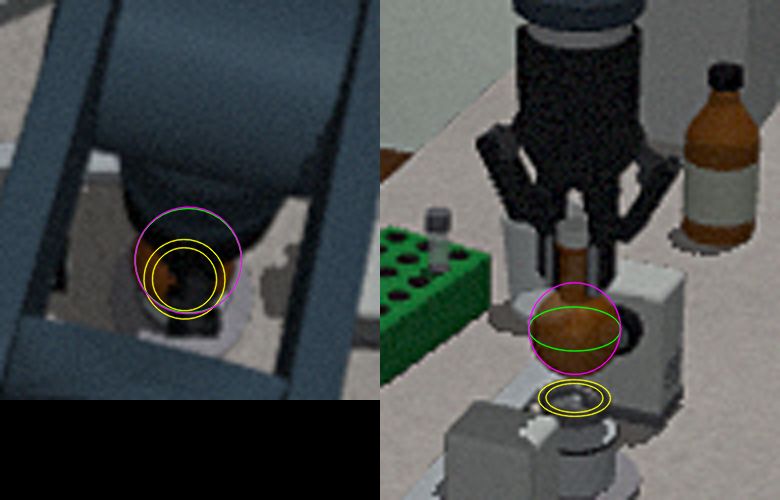

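In the side view, the bulb centre (575,328) and ring centre (573,398) line up to about 1 mm, and the flask hangs upright. I'll press it down under force control.

```bash
python3 - <<'E'
from h import *
c=np.array([.612,-.037])
def rd(): return np.mean([(pause(.03),sense()['ft_force'])[1] for _ in range(4)],0)
f0=rd(); line_to([*c,.132],.06); z=.132
while z>.104:
    z-=.002; line_to([*c,z],.03); f=rd()-f0; s=sense(); print(round(z,4),s['tcp_pos'].round(4),f.round(1))
    if f[2]>19 or np.hypot(*f[:2])>15: break
pause(.6); s=sense(); print(s['clock'],s['tcp_pos'].round(4),(rd()-f0).round(1),s['moment'].round(2),s['finger_gap'],s['finger_force'])
out=[]
for n,(x0,y0,w,h,sc) in(('top',(300,150,95,100,4)),('side',(255,130,100,125,4))):
    im=capture(n); i=crop(im,x0,y0,w,h,sc); p=np.r_[c,.083]
    draw(i,n,circ(c,.024,.060),(0,255,255),sc,x0,y0)
    a=np.linspace(0,6.3,40); R=camera_info(n)['R']; draw(i,n,p+.03*(np.cos(a)[:,None]*R[0]+np.sin(a)[:,None]*R[1]),(255,0,255),sc,x0,y0)
    out.append(cv2.copyMakeBorder(i,0,500-i.shape[0],0,0,0))
cv2.imwrite('pics/c4.png',np.hstack(out))
E
```

```text
0.13 [ 0.6123 -0.0371  0.1305] [-0.1 -0.3  3.9]
0.128 [ 0.6124 -0.0372  0.1283] [ 1.5 -1.3  4.9]
0.126 [ 0.6123 -0.0371  0.1263] [ 1.4 -1.3  6.3]
0.124 [ 0.6123 -0.0371  0.1244] [ 1.5 -1.2  7.1]
0.122 [ 0.6124 -0.0372  0.1226] [ 0.9 -1.9  8.2]
0.12 [ 0.6124 -0.0372  0.1207] [ 0.7 -1.5  9.4]
0.118 [ 0.6124 -0.0372  0.1189] [ 0.5 -1.8 10. ]
0.116 [ 0.6125 -0.0372  0.1171] [-0.2 -1.9 10.8]
0.114 [ 0.6128 -0.0375  0.1159] [-0.6 -2.2 14.3]
0.112 [ 0.6134 -0.0381  0.1153] [-3.5 -3.7 22.4]
29.4 [ 0.6134 -0.0381  0.1153] [-3.1 -3.1 22. ] [-0.26  0.96  0.06] 0.02149813659197067 61.37662746012211
```

View pics/c4.png

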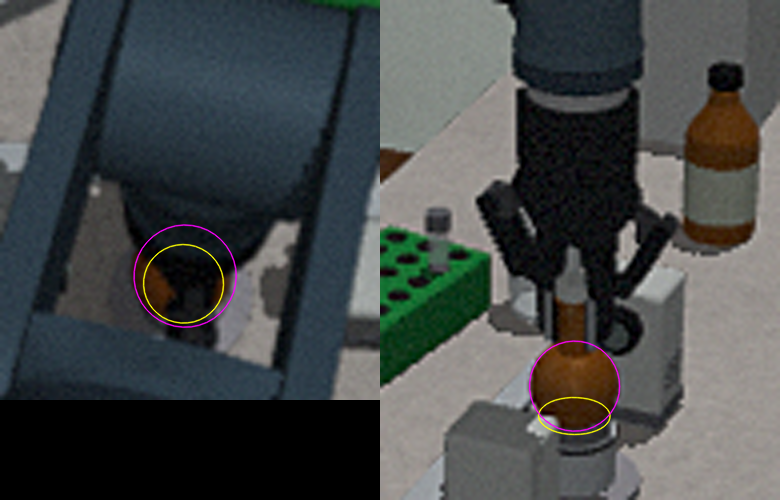

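The ring travelled about 14 mm before the force rose steeply to 22 N at the stop. The bulb at side (575,386) sits on the fully-down outline, upright and centred, so I'm handing in.

```bash
python3 -c "
from rig import *
print(hand_in())"
```

```text
the job is handed in; nothing more can be done
None
```

I handed the job in at about 29 s of the 64 s allowed: the cradle stands midway between the lens heads and the flask is held upright in its ring, pressed fully down with about 22 N; the judge returned no verdict.

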